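# Spread sanded strikers on the dust tray and hold the dead-man paddle

### The arm

A 6-joint arm with a two-finger parallel gripper is mounted at the origin on the work surface. World frame = base frame: x ahead of the robot, y to its left, z up, the work surface at z = 0. Lengths are in m, angles in rad, forces in N, time in s.
With the tool pointing down it reaches from about 0.35 to 0.775 m from the base axis. Payload 7.3 kg.
Tool frame: the origin (TCP) lies between the finger pads; the fingertips stand 8 mm ahead of it and the grasp point (between the pads) lies 11 mm behind it (robot.nose_length is the distance from the TCP to the fingertips, in m); z points along the fingers, y is the line along which they close (so a half turn about z gives the same grasp; the last joint's range is limited). The gripper opens to 92 mm and grips with 3 to 60 N. Pads are 19 mm wide; open, the fingers measure 130 mm over their backs; the gripper's body (75 mm by 190 mm) begins 47 mm behind the grasp point.
Start: joints at [0.984, 0.342, 1.524, -0, 1.275, -0.146], TCP at [0.224, 0.475, 0.235] pointing down, gripper open.
Joint ranges: [-2.53, 2.53], [-0.77, 2.02], [0.04, 2.7], [-1, 4.14], [0.28, 2.66], [-3.11, 3.11]. Speed limits (rad/s): [2.57, 2.57, 3.14, 3.14, 3.14, 3.14].

### API

Orientations are given as [roll, pitch, yaw] about the fixed x, y, z axes, in that order (R = Rz(yaw) Ry(pitch) Rx(roll)).
In Python, from cell import robot gives the robot as it stands. The module is installed in compiled form; this text tells all that it offers.
- The arm moves only by the shell command python3 -m jog 'ROWS' [FORCE]. ROWS is JSON, a list that holds one entry, the list of rows, each a list of 5 numbers: the gripper's target within -1 to 1 (fully open at 1, half-way at 0, shut at -1), then the shift along the tool's x, y, z in m, then the turn about the tool's z in rad. A call has 1 to 5 rows; each row is the pose to reach, as a shift and turn from the pose commanded when the call began, along the tool's axes at that moment; what a row does not reach only later rows make up. A row lasts 1/12 s, in which the tool goes at most 41.7 mm and 7.16 degrees, less where a joint would pass 70% of its speed; a pose out of reach is approached as far as the arm can. A call with a gripper value outside its range is refused whole. The fingers move at their own pace and stop on an object; FORCE is the grip in N (left out, the last holds). Time passes only in rows, so rows that repeat a pose let the fingers close. It gives the time, the measured TCP pose, the force, the opening and the grip force at its end, in the units of the state.
- robot.observe(): the state, without advancing time (a new reading comes with each control period).
- robot.read_camera(name): name is "side" or "top"; returns the picture (384x512x3 uint8, red, green, blue); there is no depth.
- robot.camera_model(name): a dict with "camera_matrix" (3x3 intrinsics, pixels), "dist_coeffs" ([k1, k2, p1, p2, k3] as OpenCV has them; the pictures are not rectified), "position" and "attitude" of the camera in the world. Camera axes: x right, y down, z forward; pixel columns grow to the right and rows downward; lengths in m; the calibration is good to about 2 mm. A picture is of the moment at which its call begins. camera_model takes no time and is no camera call.
- robot.hand_in(): hands the job in; it is judged then, once.
The state is a dict: "time": time; "qpos": joint angles; "qvel": joint speeds; "joint_efforts": joint torques, N m; "tool_pos": TCP position; "tool_rot": TCP orientation; "contact_force": force on the tool from outside, world axes, zero at the start; "torque": the same for the moment, N m; "opening": finger opening in m; "grip_force": force on a finger pad.
Only numpy, scipy, OpenCV 4.12 (cv2) and the standard library are available. Lean on these libraries where they do the work, as an engineer would, in place of code of your own. Each camera call takes 0.05 s, during which the arm holds its last target. There are 200 camera calls.

### The job

Four freshly sanded strikers lie heaped in the square downdraft tray: spread them into an even single layer, each lying flat on the tray floor inside the rim with at least a finger's breadth (15 mm) of clear floor between it and any other. Then press the spring-loaded dead-man paddle of the extractor half-way down (it runs between one third and two thirds of its travel; never push it to the bottom, where it trips out) and finish while still holding it there. Do not shift the sizing plate, file holder or tripod stand.

Things in the scene. Friction and masses are not known exactly. Their poses are not given: they have to be found in the camera images.
- tray: square downdraft dust tray fixed on the bench, 232 mm a side; origin at the centre of its underside, on the bench, x and y along its sides, z up. Its slotted flat floor is 30 mm above the origin; a rim 6 mm thick stands 8 mm above the floor, leaving a 220 mm square inside. A low hose stub sticks out 50 mm on its +x side.
- striker_a_center (a point): centre (half-way up) of a sanded tan carrom striker, a plain disc 41 mm in diameter and 10 mm thick, 13 to 21 g; its z axis is the disc's axis. All four strikers are alike. Starts on the tray floor, next to two others (1 mm gaps) in a triangle.
- striker_b_center (a point): centre (half-way up) of a sanded tan carrom striker, a plain disc 41 mm in diameter and 10 mm thick, 13 to 21 g; its z axis is the disc's axis. All four strikers are alike. Starts on the tray floor in the triangle.
- striker_c_center (a point): centre (half-way up) of a sanded tan carrom striker, a plain disc 41 mm in diameter and 10 mm thick, 13 to 21 g; its z axis is the disc's axis. All four strikers are alike. Starts on the tray floor in the triangle.
- striker_d_center (a point): centre (half-way up) of a sanded tan carrom striker, a plain disc 41 mm in diameter and 10 mm thick, 13 to 21 g; its z axis is the disc's axis. All four strikers are alike. Starts on top of the other three, lying flat over the middle of the triangle.
- paddle (a joint): angle of the dead-man paddle, rad: 0 released (level), 0.26 fully down; 0.13 is half-way. A spring pushes it back up: at the pad's centre about 4.3 N to start it, 7.6 N half-way, 11 N at the bottom; it springs up when let go.
- pad_top (a point): centre of the top face of the paddle's rubber pad, 50 mm long (its x) by 52 mm wide (its y), 62 mm above the bench when released; its z is the pad's upward normal. The paddle is hinged 85 mm away along its +x, 6 mm below this face, about a level axis along its y; half-way down this point is 11 mm lower than released, at the bottom 22 mm lower.
- deadman: fixed unit that carries the paddle: base plate 160 by 80 mm, 10 mm thick, origin at the centre of its underside; hinge bracket 68 mm high at x = +50 mm, the pad's centre above x = -35 mm. A thin gauge strip 61 mm high at x = -60, y = +36 mm beside the pad's tip has notches for the pad tip at one third and two thirds of the travel.
- sizing_plate: bystander: round zinc sizing plate lying flat, 110 mm across, 6 mm thick with a 44 mm hole; origin at the centre of its underside. It and the paddle unit may stand on either side of the tray.
- file_holder: bystander: brass block 70 by 90 by 50 mm with three files standing in it, 180 mm high over all; origin at the centre of its underside.
- tripod: bystander: black wooden tripod stand 100 mm high with a round top, legs within 66 mm of its axis; origin on the bench under its middle.

How it is judged:
On the way:
1. the strikers lie spread in the tray while the paddle is still released (x of striker_a_center in the frame of tray between -0.092 and 0.092 m and y of striker_a_center in the frame of tray between -0.092 and 0.092 m and z of striker_a_center in the frame of tray between 0.031 and 0.0385 m and x of striker_b_center in the frame of tray between -0.092 and 0.092 m and y of striker_b_center in the frame of tray between -0.092 and 0.092 m and z of striker_b_center in the frame of tray between 0.031 and 0.0385 m and x of striker_c_center in the frame of tray between -0.092 and 0.092 m and y of striker_c_center in the frame of tray between -0.092 and 0.092 m and z of striker_c_center in the frame of tray between 0.031 and 0.0385 m and x of striker_d_center in the frame of tray between -0.092 and 0.092 m and y of striker_d_center in the frame of tray between -0.092 and 0.092 m and z of striker_d_center in the frame of tray between 0.031 and 0.0385 m and horizontal distance between each of striker_b_center, striker_c_center, striker_d_center and striker_a_center above 0.052 m and horizontal distance between each of striker_c_center, striker_d_center and striker_b_center above 0.052 m and horizontal distance between striker_d_center and striker_c_center above 0.052 m and value of joint paddle below 0.03 rad), for 0.2 s.
At the end, for the whole second after the job is handed in: All four strikers lie flat on the tray floor inside the rim, every two at least 52 mm apart centre to centre (11 mm clear), and the robot itself holds the paddle between one third and two thirds of its travel (0.087 to 0.173 rad) (x of striker_a_center in the frame of tray between -0.092 and 0.092 m and y of striker_a_center in the frame of tray between -0.092 and 0.092 m and z of striker_a_center in the frame of tray between 0.031 and 0.0385 m and x of striker_b_center in the frame of tray between -0.092 and 0.092 m and y of striker_b_center in the frame of tray between -0.092 and 0.092 m and z of striker_b_center in the frame of tray between 0.031 and 0.0385 m and x of striker_c_center in the frame of tray between -0.092 and 0.092 m and y of striker_c_center in the frame of tray between -0.092 and 0.092 m and z of striker_c_center in the frame of tray between 0.031 and 0.0385 m and x of striker_d_center in the frame of tray between -0.092 and 0.092 m and y of striker_d_center in the frame of tray between -0.092 and 0.092 m and z of striker_d_center in the frame of tray between 0.031 and 0.0385 m and horizontal distance between each of striker_b_center, striker_c_center, striker_d_center and striker_a_center above 0.052 m and horizontal distance between each of striker_c_center, striker_d_center and striker_b_center above 0.052 m and horizontal distance between striker_d_center and striker_c_center above 0.052 m and value of joint paddle between 0.0867 and 0.1733 rad and contact force between any of the fingers, the arm and paddle above 2 N); the arm keeps its last pose, push and grip.
It fails at once if the paddle is pushed to the bottom (over 0.24 rad) (value of joint paddle above 0.24 rad).
It fails at once if a bystander is shifted by more than 20 mm (distance of any of file_holder, tripod, sizing_plate from where it was at the start of the episode above 0.02 m).
It also fails if it takes over 61 s, if anything falls off the work surface, if the arm or the gripper's body presses on something with over 40 N, if the wrist force passes 120 N, or if a joint passes its speed limit or range.

## Working session

There is one attempt and no reset: what is moved stays moved. The work goes in short steps, Python scripts to look and compute and a shell command to move; the robot and the scene stay as the last step left them, time stands still between calls to the robot, and variables do not carry over. Pictures are saved under pics/ and viewed, at most 10 in all, crops included, and the job is handed in when it is done.

```bash
mkdir -p pics
cat > h.py <<'E'
import numpy as np,cv2
from cell import robot
from scipy.spatial.transform import Rotation as R
def cam(n):
    m=robot.camera_model(n);a=np.array(m["attitude"],float)
    Rm=a if a.shape==(3,3) else R.from_euler('xyz',a).as_matrix()
    return np.array(m["camera_matrix"]),np.array(m["dist_coeffs"]),np.array(m["position"]),Rm
def ray(n,px,z):
    K,d,p,Rm=cam(n)
    u=cv2.undistortPoints(np.array(px,float).reshape(-1,1,2),K,d).reshape(-1,2)
    r=np.c_[u,np.ones(len(u))]@Rm.T
    return p+r*((z-p[2])/r[:,2])[:,None]
def proj(n,P):
    K,d,p,Rm=cam(n)
    return cv2.projectPoints((np.array(P,float).reshape(-1,3)-p)@Rm,np.zeros(3),np.zeros(3),K,d)[0].reshape(-1,2)
def shot(n,f):
    im=robot.read_camera(n);cv2.imwrite(f,im[:,:,::-1]);return im
E
python3 - <<'E'
from h import *
print(robot.camera_model("top"));print(robot.camera_model("side"));print(robot.observe())
a=shot("top","pics/t0.png");b=shot("side","pics/s0.png")
E
```

```text
{'camera_matrix': array([[463.64679308,   0.        , 240.03876256],
       [  0.        , 463.64679308, 190.71093342],
       [  0.        ,   0.        ,   1.        ]]), 'dist_coeffs': array([-0.09676347,  0.        ,  0.        ,  0.        ,  0.        ]), 'position': array([ 0.23942719, -0.02385635,  1.35969188]), 'attitude': array([-2.92654006e+00, -1.20630478e-03, -1.57843802e+00])}
{'camera_matrix': array([[428.79216187,   0.        , 246.09161231],
       [  0.        , 428.79216187, 197.12266066],
       [  0.        ,   0.        ,   1.        ]]), 'dist_coeffs': array([0.00194762, 0.        , 0.        , 0.        , 0.        ]), 'position': array([-0.22118833, -0.82190828,  0.93180234]), 'attitude': array([-2.22557315,  0.02265047, -0.74131658])}
{'time': 0.0, 'qpos': array([ 9.83976226e-01,  3.42756082e-01,  1.52499874e+00, -1.84172696e-05,
        1.27539221e+00, -1.46030414e-01]), 'qvel': array([-1.46637863e-04, -1.83126497e-03, -7.77145927e-05,  6.17938401e-05,
       -3.85684652e-04,  3.25092768e-04]), 'joint_efforts': array([-1.62954784e-03, -4.31219566e+01, -2.44224733e+01,  7.16647971e-02,
        5.56956267e-02, -1.15626049e-04]), 'tool_pos': array([0.22377687, 0.47449387, 0.23403401]), 'tool_rot': array([-3.14005225e+00, -2.08758072e-04,  2.70080818e+00]), 'contact_force': array([ 0.36784237, -0.2075281 , -0.87139653]), 'torque': array([0.02076172, 0.01042552, 0.03486655]), 'grip_force': 0.0, 'opening': 0.09199137989134946}
```

View pics/t0.png

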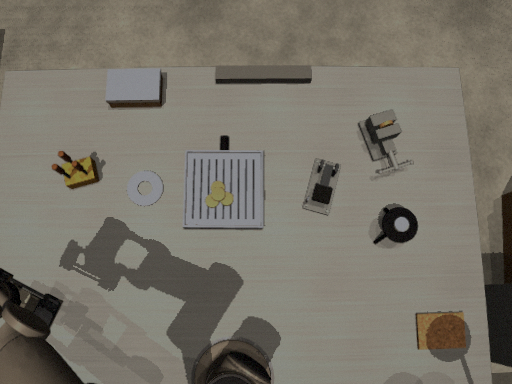

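View pics/s0.png

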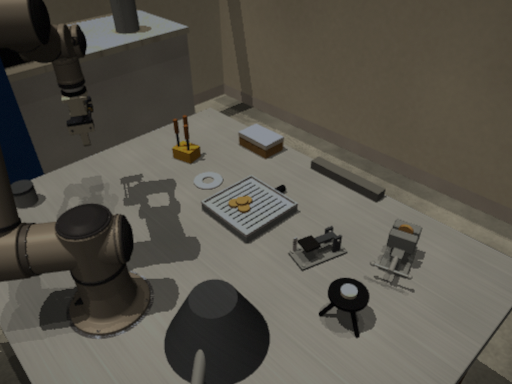

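Top view: tray at about (225,190), heap of strikers at about (218,195), paddle pad at (322,194) on its unit, sizing plate (145,188), files (80,172) and tripod (400,225). The side view agrees.

```bash
cat > meas.py <<'E'
from h import *
def tan(im):
    h=cv2.cvtColor(im,cv2.COLOR_RGB2HSV)
    return cv2.inRange(h,(10,70,90),(35,255,255))
E
python3 - <<'E'
from meas import *
a=cv2.imread("pics/t0.png");b=cv2.imread("pics/s0.png")
A=a[140:240,175:345];B=b[170:270,190:360]
cv2.imwrite("pics/c0.png",np.vstack([cv2.resize(A,(510,300),interpolation=2),cv2.resize(B,(510,300),interpolation=2)]))
hsv=cv2.cvtColor(a,cv2.COLOR_BGR2HSV)
g=cv2.cvtColor(a,cv2.COLOR_BGR2GRAY)
m=tan(a[:,:,::-1].copy())[140:240,175:275]
n,l,s,c=cv2.connectedComponentsWithStats(m);print(s[1:],c[1:]+[175,140])
px=[(187,152),(264,152),(265,228),(184,229)]
print(ray("top",px,.038))
d=(g<45).astype(np.uint8)[150:220,295:350]
n,l,s,c=cv2.connectedComponentsWithStats(d);print(s[1:],c[1:]+[295,150])
i=1+np.argmax(s[1:,4]);pts=cv2.findContours((l==i).astype(np.uint8),0,2)[0][0]
print(cv2.minAreaRect(pts))
E
```

```text
[[ 31  41  27  27 461]] [[218.45770065 195.29718004]]
[[ 0.64724719  0.12936258  0.038     ]
 [ 0.64545876 -0.09984247  0.038     ]
 [ 0.41802715 -0.0984623   0.038     ]
 [ 0.41675129  0.13412041  0.038     ]]
[[ 23  16   4   7  16]
 [ 40  16   1   1   1]
 [ 36  20   5   7  23]
 [ 17  34  20  20 296]
 [ 11  51   1   1   1]] [[319.0625     168.9375    ]
 [335.         166.        ]
 [333.         172.65217391]
 [321.72972973 193.60472973]
 [306.         201.        ]]
((26.735294342041016, 43.55882263183594), (17.220029830932617, 17.220027923583984), 14.03624439239502)
```

View pics/c0.png

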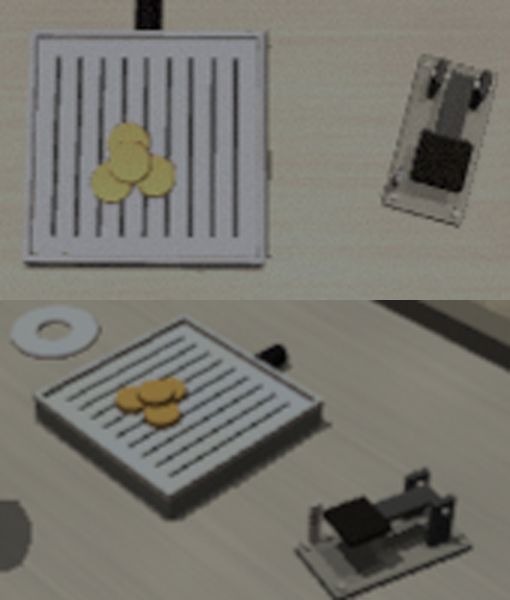

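Run:
```python
from meas import *
np.set_printoptions(precision=4,suppress=True)
t=ray("top",[(186,151.5),(264.5,151.5),(264.5,227),(184,228)],.038);T=t.mean(0);print("tray",T)
d=ray("top",[(218.7,193.3)],.050)[0];print("d",d)
ps=ray("top",[(218,187.3),(212,201),(227.3,198.3)],.040);print(ps,ps.mean(0))
pad=ray("top",[(321.73,193.6)],.062);print("pad",pad)
h=ray("top",[(320.5,166),(335,169)],.065);print("hinge",h,h.mean(0)-pad)
# side: striker d (crop 155,391)->; pad (357,521)
print("side d",ray("side",[(190+155/3,170+91/3)],.050),"pad",ray("side",[(190+357/3,170+221/3)],.062))
```

```text
tray [0.5341 0.017  0.038 ]
d [0.5183 0.0341 0.05  ]
[[0.5383 0.0366 0.04  ]
 [0.4977 0.0539 0.04  ]
 [0.5054 0.0095 0.04  ]] [0.5138 0.0333 0.04  ]
pad [[ 0.5126 -0.262   0.062 ]]
hinge [[ 0.5939 -0.2616  0.065 ]
 [ 0.5846 -0.3036  0.065 ]] [[ 0.0766 -0.0206  0.003 ]]
side d [[0.5173 0.0362 0.05  ]] pad [[ 0.5107 -0.264   0.062 ]]
```

```bash
python3 -m jog '[[[1,-0.034,-0.021,0,-0.11],[1,-0.068,-0.042,0,-0.22],[1,-0.102,-0.063,0,-0.33],[1,-0.136,-0.084,0,-0.44],[1,-0.170,-0.104,0,-0.44]]]'
```

```text
time: 0.52
tool_pos: [0.3314, 0.31, 0.2345]
tool_rot: [-3.142, -0.001, -3.136]
contact_force: [0.4, -0.0, 0.2]
opening: 0.0914
grip_force: 0.0
```

```bash
python3 -m jog '[[[1,-0.022,-0.033,0,0],[1,-0.044,-0.066,0,0],[1,-0.066,-0.099,0,0],[1,-0.088,-0.132,0,0],[1,-0.110,-0.165,0,0]]]' | head -2; python3 -m jog '[[[1,-0.022,-0.033,0.03,0],[1,-0.044,-0.066,0.06,0],[1,-0.066,-0.099,0.1,0],[1,-0.073,-0.109,0.14,0],[1,-0.073,-0.109,0.145,0]]]'
```

```text
time: 0.93
tool_pos: [0.4417, 0.1443, 0.2346]
time: 1.35
tool_pos: [0.5146, 0.035, 0.0875]
tool_rot: [-3.141, -0.0, 3.139]
contact_force: [0.6, 0.7, 0.6]
opening: 0.0916
grip_force: 0.0
```

```bash
python3 -m jog '[[[1,-0.002,0,0.02,0],[1,-0.002,0,0.038,0],[1,-0.002,0,0.038,0],[-0.2,-0.002,0,0.038,0],[-0.2,-0.002,0,0.038,0]]]' 8; python3 -m jog '[[[-0.5,0,0,0,0],[-0.5,0,0,0,0],[-0.5,0,0,0,0],[-0.5,0,0,0,0]]]'
```

```text
time: 1.77
tool_pos: [0.5166, 0.0373, 0.0526]
tool_rot: [-3.142, 0.001, 3.141]
contact_force: [-0.1, -0.6, 0.4]
opening: 0.0826
grip_force: 0.0
time: 2.1
tool_pos: [0.5165, 0.0373, 0.0525]
tool_rot: [-3.142, 0.001, 3.141]
contact_force: [-0.1, -0.0, -0.9]
opening: 0.0565
grip_force: 0.0
```

```bash
python3 -m jog '[[[-0.3,0,-0.002,0.002,0],[-0.3,0,-0.002,0.002,0],[-0.5,0,-0.002,0.002,0],[-0.5,0,-0.002,0.002,0],[-0.5,0,-0.002,0.002,0]]]' 8; python3 -m jog '[[[-0.5,0,0,0,0],[-0.5,0,0,0,0],[-0.5,0,0,0,0],[-0.5,0,0,0,0]]]'
```

```text
time: 2.52
tool_pos: [0.5161, 0.0351, 0.0497]
tool_rot: [3.141, -0.0, 3.141]
contact_force: [0.2, 0.0, -0.7]
opening: 0.0401
grip_force: 8.0
time: 2.85
tool_pos: [0.5161, 0.0352, 0.0497]
tool_rot: [3.142, 0.0, 3.141]
contact_force: [1.0, -0.5, 0.2]
opening: 0.0405
grip_force: 8.0
```

```bash
python3 -m jog '[[[-0.5,0,0,-0.02,0],[-0.5,-0.024,-0.024,-0.02,0],[-0.5,-0.048,-0.048,-0.02,0],[-0.5,-0.068,-0.068,-0.02,0],[-0.5,-0.068,-0.068,-0.02,0]]]'; python3 -m jog '[[[-0.5,0,0,0.015,0],[-0.5,0,0,0.022,0],[-0.5,0,0,0.029,0],[-0.5,0,0,0.029,0],[-0.5,0,0,0.029,0]]]'
```

```text
time: 3.27
tool_pos: [0.5879, -0.0367, 0.0702]
tool_rot: [-3.14, 0.005, 3.138]
contact_force: [-0.8, -0.4, 0.7]
opening: 0.0406
grip_force: 8.0
time: 3.68
tool_pos: [0.5836, -0.0324, 0.0405]
tool_rot: [3.141, -0.001, 3.141]
contact_force: [0.0, 0.3, 0.1]
opening: 0.0408
grip_force: 8.0
```

```bash
python3 -m jog '[[[0.2,0,0,0,0],[0.2,0,0,0,0],[0.2,0,0,0,0],[0.5,0,0,-0.04,0],[0.5,0,0,-0.08,0]]]'; python3 -m jog '[[[0.5,0,0,-0.04,0],[0.5,0,-0.04,-0.08,0],[0.5,0,-0.08,-0.08,0],[0.5,0,-0.12,-0.08,0],[0.5,0,-0.12,-0.08,0]]]'
python3 - <<'E'
from meas import *
a=shot("top","pics/t1.png")[:,:,::-1];b=shot("side","pics/s1.png")[:,:,::-1]
cv2.imwrite("pics/c1.png",np.hstack([cv2.resize(a[140:240,175:275],(400,400),interpolation=2),cv2.resize(b[170:250,195:305],(400,400),interpolation=2)]))
E
```

```text
time: 4.1
tool_pos: [0.5823, -0.0325, 0.1196]
tool_rot: [3.14, -0.006, 3.141]
contact_force: [1.6, -0.2, 0.3]
opening: 0.0642
grip_force: 0.0
time: 4.52
tool_pos: [0.5842, -0.1587, 0.2025]
tool_rot: [-3.138, 0.003, 3.137]
contact_force: [-0.3, -0.5, 0.2]
opening: 0.0689
grip_force: 0.0
```

View pics/c1.png

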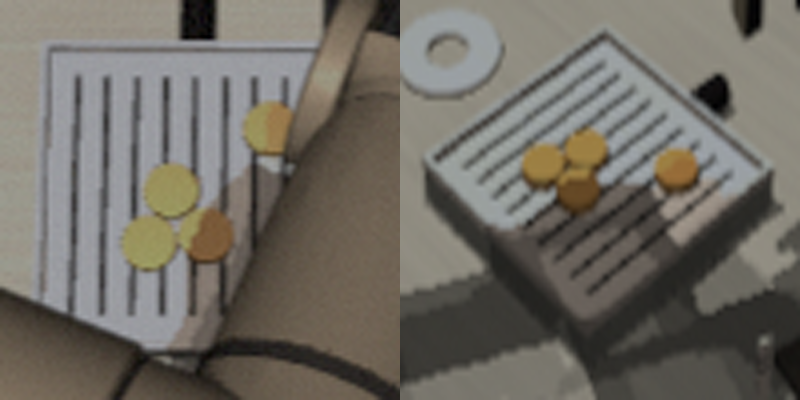

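The crop shows one striker placed at top px (242.5,172), and the triangle undisturbed at (217.8,187.5), (212,200.5) and (226.5,199). Next I'll pick the far one, closing along y.

```bash
python3 -m jog '[[[0.5,0.01,0.04,0,0],[0.5,0.02,0.08,0,0],[0.5,0.03,0.12,0,0],[0.5,0.04,0.16,0,0],[0.5,0.046,0.19,0.02,0]]]'|head -2; python3 -m jog '[[[0.5,0,0,0.04,0],[0.5,0,0,0.08,0],[0.5,0,0,0.11,0],[0.5,0,0,0.11,0],[0.5,0,0,0.11,0]]]'
```

```text
time: 5.03
tool_pos: [0.5381, 0.0415, 0.1836]
time: 5.45
tool_pos: [0.5368, 0.0385, 0.0699]
tool_rot: [3.141, -0.004, -3.141]
contact_force: [0.0, 0.9, 1.6]
opening: 0.069
grip_force: 0.0
```

```bash
python3 -m jog '[[[0.5,0,-0.001,0.02,0],[0.5,0,-0.001,0.029,0],[0.5,0,-0.001,0.029,0],[-0.2,0,-0.001,0.029,0],[-0.5,0,-0.001,0.029,0]]]' 8|head -2; python3 -m jog '[[[-0.5,0,0,0,0],[-0.5,0,0,0,0],[-0.5,0,0,0,0],[-0.5,0,0,0,0],[-0.5,0,0,0,0]]]'
```

```text
time: 5.87
tool_pos: [0.539, 0.0362, 0.0432]
time: 6.28
tool_pos: [0.5385, 0.0361, 0.0423]
tool_rot: [3.142, 0.001, 3.141]
contact_force: [-0.4, -0.1, 5.1]
opening: 0.0409
grip_force: 8.0
```

```bash
python3 -m jog '[[[-0.5,0,0,-0.015,0],[-0.5,-0.025,0.014,-0.015,0],[-0.5,-0.051,0.028,-0.015,0],[-0.5,-0.051,0.028,-0.015,0],[-0.5,-0.051,0.028,-0.015,0]]]'; python3 -m jog '[[[-0.5,0,0,0.008,0],[-0.5,0,0,0.014,0],[-0.5,0,0,0.014,0],[-0.5,0,0,0.014,0],[-0.5,0,0,0.014,0]]]'
```

```text
time: 6.7
tool_pos: [0.5895, 0.0646, 0.0562]
tool_rot: [3.142, -0.0, -3.141]
contact_force: [-0.6, -0.2, -1.0]
opening: 0.0404
grip_force: 8.0
time: 7.12
tool_pos: [0.5886, 0.0638, 0.0425]
tool_rot: [3.142, -0.001, 3.14]
contact_force: [0.4, -0.4, 0.5]
opening: 0.0403
grip_force: 8.0
```

```bash
python3 -m jog '[[[0.2,0,0,0,0],[0.2,0,0,0,0],[0.2,0,0,0,0],[0.5,0,0,-0.04,0],[0.5,0,0,-0.08,0]]]'
```

```text
time: 7.53
tool_pos: [0.5873, 0.0641, 0.1213]
tool_rot: [3.141, -0.006, 3.141]
contact_force: [1.0, -0.7, 0.5]
opening: 0.0636
grip_force: 0.0
```

```bash
python3 -m jog '[[[0.5,0.03,-0.02,0,0.12],[0.5,0.06,-0.04,0,0.24],[0.5,0.084,-0.053,0,0.36],[0.5,0.084,-0.053,0,0.48],[0.5,0.084,-0.053,0,0.6]]]'|head -2; python3 -m jog '[[[0.5,0,0,0,0.12],[0.5,0,0,0,0.24],[0.5,0,0,0,0.36],[0.5,0,0,0,0.48],[0.5,0,0,0,0.6]]]'|head -2;python3 -m jog '[[[0.5,0,0,0,0.12],[0.5,0,0,0,0.24],[0.5,0,0,0,0.36],[0.5,0,0,0,0.37],[0.5,0,0,0,0.37]]]'
```

```text
time: 7.95
tool_pos: [0.5039, 0.0105, 0.1233]
time: 8.37
tool_pos: [0.5051, 0.0112, 0.1229]
time: 8.78
tool_pos: [0.5051, 0.0112, 0.1228]
tool_rot: [3.141, -0.0, 1.574]
contact_force: [-0.0, -1.0, 0.4]
opening: 0.0687
grip_force: 0.0
```

```bash
python3 -m jog '[[[0.5,0,0,0.04,0],[0.5,0,0,0.07,0],[0.5,0,0,0.081,0],[0.5,0,0,0.081,0],[-0.1,0,0,0.081,0]]]' 8|head -2; python3 -m jog '[[[-0.5,0,0,0,0],[-0.5,0,0,0,0],[-0.5,0,0,0,0],[-0.5,0,0,0,0],[-0.5,0,0,0,0]]]'
```

```text
time: 9.2
tool_pos: [0.5047, 0.0112, 0.0412]
time: 9.62
tool_pos: [0.5053, 0.0111, 0.0421]
tool_rot: [3.141, 0.0, 1.571]
contact_force: [0.0, -0.7, 1.8]
opening: 0.0403
grip_force: 8.0
```

Gripped. Now lift, move (-0.016, -0.046) and set down, then back off to look.

```bash
python3 -m jog '[[[-0.5,0,0,-0.015,0],[-0.5,-0.023,-0.008,-0.015,0],[-0.5,-0.046,-0.016,-0.015,0],[-0.5,-0.046,-0.016,-0.015,0],[-0.5,-0.046,-0.016,-0.015,0]]]'|head -2; python3 -m jog '[[[-0.5,0,0,0.008,0],[-0.5,0,0,0.014,0],[-0.5,0,0,0.014,0],[-0.5,0,0,0.014,0],[-0.5,0,0,0.014,0]]]'; python3 -m jog '[[[0.2,0,0,0,0],[0.2,0,0,0,0],[0.2,0,0,0,0],[0.2,0,0,-0.04,0],[0.2,0,0,-0.08,0]]]'|head -2
python3 -m jog '[[[0,-0.04,0,-0.04,0],[0,-0.08,0,-0.04,0],[0,-0.12,0,-0.04,0],[0,-0.16,0,-0.04,0],[0,-0.2,0,-0.04,0]]]'
python3 - <<'E'
from meas import *
a=shot("top","pics/t2.png")[:,:,::-1];b=shot("side","pics/s2.png")[:,:,::-1]
cv2.imwrite("pics/c2.png",np.hstack([cv2.resize(a[140:240,175:275],(400,400),interpolation=2),cv2.resize(b[170:250,195:305],(400,400),interpolation=2)]))
E
```

```text
time: 10.03
tool_pos: [0.4889, -0.0356, 0.0569]
time: 10.45
tool_pos: [0.4889, -0.0343, 0.0423]
tool_rot: [-3.141, -0.0, 1.572]
contact_force: [-0.7, -0.1, -0.3]
opening: 0.0402
grip_force: 8.0
time: 10.87
tool_pos: [0.4873, -0.0344, 0.1216]
time: 11.28
tool_pos: [0.4889, -0.2319, 0.1635]
tool_rot: [3.14, 0.001, 1.571]
contact_force: [1.5, -0.0, -0.1]
opening: 0.0456
grip_force: 0.0
```

View pics/c2.png

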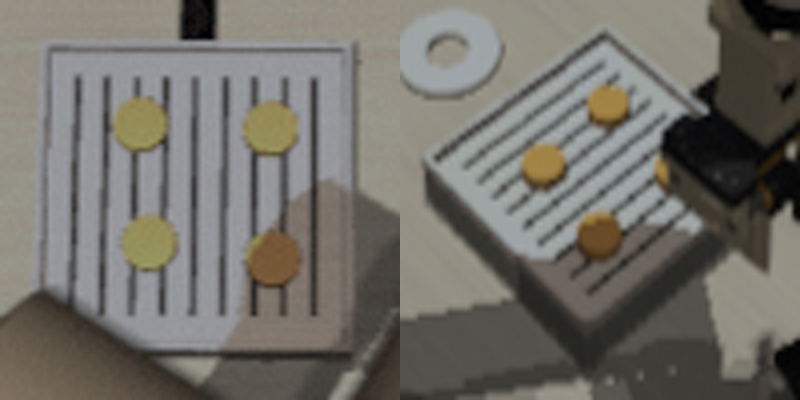

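All four strikers now lie apart and inside the rim, at crop px (140,124), (271,128), (149,242) and (273,258). On to the paddle.

```bash
python3 -m jog '[[[-1,-0.028,0.023,0,-0.12],[-1,-0.028,0.023,0,-0.24],[-1,-0.028,0.023,0,-0.36],[-1,-0.028,0.023,0,-0.48],[-1,-0.028,0.023,0,-0.6]]]'|head -2; python3 -m jog '[[[-1,0,0,0,-0.12],[-1,0,0,0,-0.24],[-1,0,0,0,-0.36],[-1,0,0,0,-0.48],[-1,0,0,0,-0.6]]]'|head -2;python3 -m jog '[[[-1,0,0,0.02,-0.11],[-1,0,0,0.04,-0.11],[-1,0,0,0.06,-0.11],[-1,0,0,0.075,-0.11],[-1,0,0,0.075,-0.11]]]'
python3 - <<'E'
from meas import *
a=shot("top","pics/t3.png")[:,:,::-1];b=shot("side","pics/s3.png")[:,:,::-1]
cv2.imwrite("pics/c3.png",np.hstack([cv2.resize(a[140:240,270:370],(400,400),interpolation=2),cv2.resize(b[190:290,260:360],(400,400),interpolation=2)]))
E
```

```text
time: 11.8
tool_pos: [0.512, -0.2575, 0.1624]
time: 12.22
tool_pos: [0.512, -0.2573, 0.1626]
time: 12.63
tool_pos: [0.5103, -0.2562, 0.0846]
tool_rot: [3.139, -0.006, 2.881]
contact_force: [-1.4, 0.0, -0.1]
opening: 0.0008
grip_force: 0.0
```

View pics/c3.png

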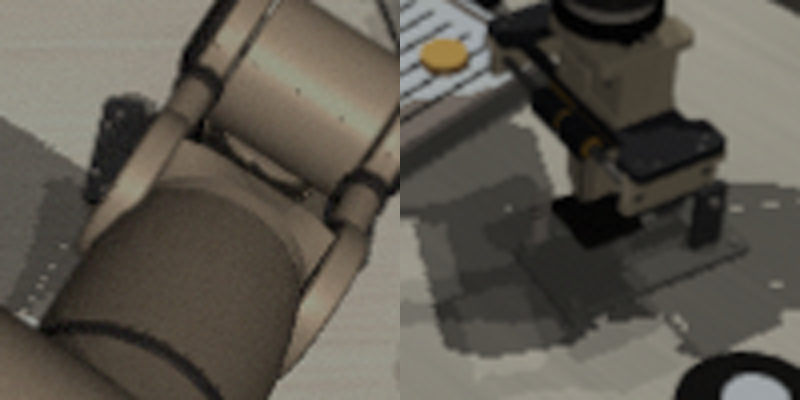

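The side crop shows the closed fingers standing above the black pad at about (600,210). Small y correction, then lower gently.

```bash
python3 -m jog '[[[-1,-0.001,-0.006,0.005,0],[-1,-0.001,-0.006,0.01,0],[-1,-0.001,-0.006,0.013,0],[-1,-0.001,-0.006,0.013,0]]]'; python3 -m jog '[[[-1,0,0,0.003,0],[-1,0,0,0.006,0],[-1,0,0,0.006,0],[-1,0,0,0.006,0]]]'
```

```text
time: 13.07
tool_pos: [0.5112, -0.2641, 0.0743]
tool_rot: [3.141, -0.001, 2.88]
contact_force: [-0.9, -1.0, 0.3]
opening: 0.001
grip_force: 0.0
time: 13.4
tool_pos: [0.5117, -0.2642, 0.069]
tool_rot: [-3.141, 0.001, 2.881]
contact_force: [-0.0, 0.4, 3.5]
opening: 0.0006
grip_force: 1.9
```

```bash
python3 -m jog '[[[-1,0,0,0.003,0],[-1,0,0,0.006,0],[-1,0,0,0.009,0],[-1,0,0,0.0095,0],[-1,0,0,0.0095,0]]]'; python3 -m jog '[[[-1,0,0,0,0],[-1,0,0,0,0],[-1,0,0,0,0],[-1,0,0,0,0]]]'
```

```text
time: 13.82
tool_pos: [0.5117, -0.2643, 0.0599]
tool_rot: [-3.141, 0.001, 2.881]
contact_force: [-2.6, -0.4, 7.3]
opening: 0.0004
grip_force: 3.6
time: 14.15
tool_pos: [0.5117, -0.2643, 0.0601]
tool_rot: [-3.141, 0.001, 2.881]
contact_force: [-1.6, 0.3, 6.3]
opening: 0.0002
grip_force: 3.6
```

Run:
```python
from meas import *
F=[]
for i in range(6):
    b=robot.read_camera("side");o=robot.observe();F.append(o["contact_force"])
print(np.mean(F,0),o["tool_pos"],o["time"])
b=b[:,:,::-1];a=shot("top","pics/t4.png")[:,:,::-1]
cv2.imwrite("pics/c4.png",np.hstack([cv2.resize(a[140:240,175:275],(400,400),interpolation=2),cv2.resize(b[170:270,200:350],(400,400),interpolation=2)]))
```

```text
[-1.97294438  0.3952707   6.86294137] [ 0.51172797 -0.26426836  0.06008514] 14.45
```

View pics/c4.png

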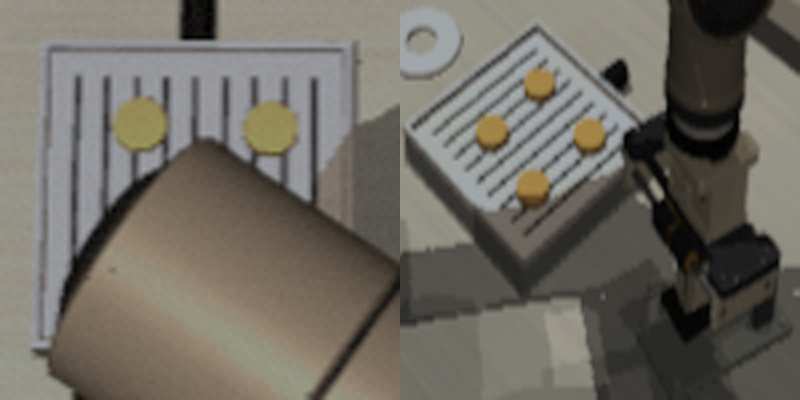

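Force suggests slightly under half, while geometry suggests half. Another 1 mm stays safely in the band by both estimates.

```bash
python3 -m jog '[[[-1,0,0,0.001,0],[-1,0,0,0.001,0],[-1,0,0,0.001,0],[-1,0,0,0.001,0]]]' >/dev/null
python3 - <<'E'
from meas import *
F=[]
for i in range(8):
    b=robot.read_camera("side");o=robot.observe();F.append(o["contact_force"])
print(np.mean(F,0),np.std(F,0),o["tool_pos"],o["time"])
cv2.imwrite("pics/c5.png",np.hstack([cv2.resize(cv2.imread("pics/s0.png")[220:270,285:350],(400,400),interpolation=2),cv2.resize(b[220:270,285:350,::-1],(400,400),interpolation=2)]))
E
```

```text
[-1.97726235  0.78116207  7.37998628] [0.36271325 0.78916679 0.5644912 ] [ 0.51180146 -0.26428755  0.05916171] 15.2333
```

View pics/c5.png

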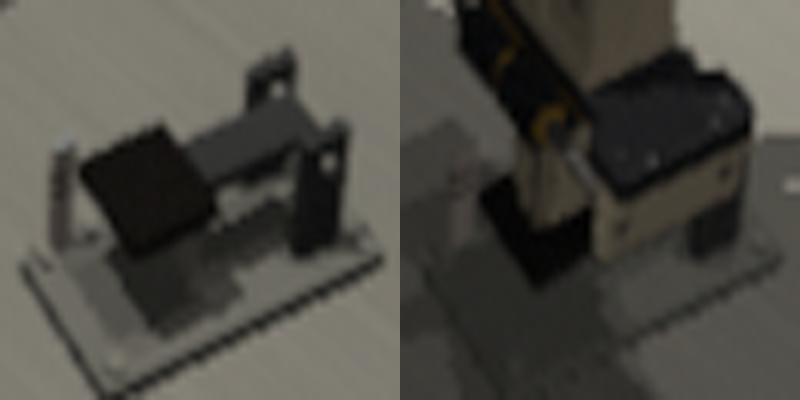

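In the side crops the pad's tip corner dropped about 4.1 px, from (82,172) to (80,205) in the crops. That is about 14.5 mm at 110 mm from the hinge, or 0.13 rad: half-way.

```bash
python3 -c "
from cell import robot
print(robot.hand_in())"
```

```text
the job is handed in; nothing more can be done
None
```

I spread the four strikers flat in the tray, well apart and inside the rim, and handed the job in at about 15 s with the paddle held at roughly 0.13 rad (half-way, estimated from the side picture); the hand-in returned no verdict.

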